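# Take the bore of a copper sleeve with a telescoping gauge

### The arm

A 6-joint arm with a two-finger parallel gripper is mounted at the origin on the work surface. World frame = base frame: x ahead of the robot, y to its left, z up, the work surface at z = 0. Lengths are in m, angles in rad, forces in N, time in s.
With the tool pointing down it reaches from about 0.3 to 0.775 m from the base axis. Payload 14.6 kg.
Tool frame: the origin (TCP) lies between the finger pads; the fingertips stand 14 mm ahead of it and the grasp point (between the pads) lies 5 mm behind it; z points along the fingers, y is the line along which they close (so a half turn about z gives the same grasp; the last joint's range is limited). The gripper opens to 94 mm and grips with 3 to 60 N. Pads are 16 mm wide; open, the fingers measure 119 mm over their backs; the gripper's body (75 mm by 177 mm) begins 78 mm behind the grasp point.
Start: joints at [-1.369, 0.3, 1.521, -0, 1.321, -0.067], TCP at [0.146, -0.53, 0.219] pointing down, gripper open.
Joint ranges: [-3.03, 3.03], [-0.79, 2.21], [0.23, 2.52], [-1.04, 4.18], [0, 3.07], [-2.55, 2.55]. Speed limits (rad/s): [2.22, 2.22, 2.57, 3.14, 3.14, 3.14].

### API

Orientations are given as [roll, pitch, yaw] about the fixed x, y, z axes, in that order (R = Rz(yaw) Ry(pitch) Rx(roll)).
In Python, from station import ctrl gives the robot as it stands. The module is installed in compiled form; this text tells all that it offers.
- The arm moves only by the tool move_arm, never from a script. Its argument "targets" is a list of rows, each a list of 7 numbers: the opening, from -1 (shut) to 1 (fully open), then the shift along the tool's x, y, z in units of 50 mm (1.0 is 50 mm), then the turn, a rotation vector about the tool's x, y, z in rad. A call has 1 to 12 rows; each row is the pose to reach, as a shift and turn from the pose commanded when the call began, along the tool's axes at that moment; what a row does not reach only later rows make up. A row lasts 1/10 s, in which the tool goes at most 50 mm and 8.59 degrees, less where a joint would pass 70% of its speed; a pose out of reach is approached as far as the arm can. A call with a gripper value outside its range is refused whole. The fingers move at their own pace and stop on an object; "grip_force" is the grip in N (left out, the last holds). Time passes only in rows, so rows that repeat a pose let the fingers close. It gives the time, the measured TCP pose, the force, the opening and the grip force at its end, in the units of the state.
- ctrl.get_obs(): the state, without advancing time (a new reading comes with each control period).
- ctrl.camera(name): name is "side" or "top" or "wrist"; returns (picture, depth): 480x640x3 uint8, red, green, blue; 480x640 float32, m along the optical axis (not along the pixel's ray), 0 where there is no reading.
- ctrl.camera_params(name): a dict with "intrinsics" (3x3 intrinsics, pixels), "rvec" (rotation vector, rad) and "tvec" (3), from world to camera coordinates, as OpenCV has them; the wrist camera has in their place "T_tool_cam" (4x4, takes a point from camera to tool coordinates, whose origin is the TCP and whose axes are the flange's). Camera axes: x right, y down, z forward; pixel columns grow to the right and rows downward; lengths in m; the calibration is good to about 2 mm. A picture is of the moment at which its call begins: read the wrist's pose just before it. camera_params takes no time and is no camera call.
- ctrl.hand_in(): hands the job in; it is judged then, once.
Trained networks look in the newest picture that a camera, given by its name, has taken for a name from the list of things; names that differ only in an ending like _2 or _b are one class to them, and where a whole thing is asked for, a point or a joint stands for the part that bears it (a point fixed in the world has none). Each returns a list of dicts, best first, with "score" (0 to 1); they miss things now and then, are a little off and sometimes report something else, mostly with a low value. They report only what shows in the picture. A call takes as long as a camera call. They do not tell look-alikes from the thing itself.
- ctrl.cut_out(camera, target): "region" (480x640 bool, what is visible of it) and "point" ([column, row] in pixels, amid what is visible of it).
- ctrl.tip_of(camera, target): "point" ([column, row] in pixels: a listed point, or the origin of a listed thing).
The state is a dict: "time_s": time; "qpos": joint angles; "joint_vel": joint speeds; "tau": joint torques, N m; "ee_pos": TCP position; "eef_rot": TCP orientation; "force": force on the tool from outside, world axes, zero at the start; "moment": the same for the moment, N m; "grip_width": finger opening in m; "grip_force": force on a finger pad.
Only numpy, scipy, OpenCV 4.12 (cv2) and the standard library are available. Lean on these libraries where they do the work, as an engineer would, in place of code of your own. Each camera call takes 0.05 s, during which the arm holds its last target. There are 200 camera calls.

### The job

Take the bore of the copper sleeve with the large telescoping gauge from the middle notch of the rack: stand it upright on the plug that closes the bore, slacken the knob so that the plungers spring out to the wall across the full diameter, and tighten it again while the gauge is still in there. Then draw it out with its setting kept and hang it back in its notch, locked, ready for the micrometer. The sleeve is thin and soft, so never bear hard on it, and leave the other things on the bench where they are.

Things in the scene. Friction and masses are not known exactly. Their poses are not given: they have to be found in the camera images.
- gauge: the large telescoping gauge, a bright steel T hanging head down, 144 mm tall, about 0.2 kg. Origin: under the middle of its head; z up the handle; x along the head. Head: a tube lying across, 14 mm thick, 32 mm long, with a brass round-nosed plunger in each end, 36 mm over the tips when pushed in. Handle 10 mm thick; lock knob on its top end
- gauge_knob (a point): middle of the gauge's dark knurled lock knob: 20 mm thick, 26 mm high (118 to 144 mm above the gauge's origin), turning on the handle's axis. It is stiff (about 0.04 N m to slacken, less to tighten): held by the knob alone, the whole gauge turns along with it unless its foot is pressed on the plug, with some 8 to 14 N
- gauge_lock (a joint): turn of the lock knob against the handle, rad: about 0 at the start (locked), grows anticlockwise seen from above (slackening); stops at -0.1 and 1.5. Below about 0.3 it locks the plungers; above about 0.8 they are free. There and back within one grasp is enough
- tip_a (a point): nose of one plunger; when free, a spring of about 1 N pushes it out, up to 10 mm. The distance from tip_a to tip_b is what the gauge is set to; standing off the bore's axis it comes out too small, and tilted too large
- tip_b (a point): nose of the other plunger, likewise
- copper_block: a pale beech block, 110 x 110 x 50 mm, bolted to the bench, with a copper sleeve in its middle: bore 44 mm, wall 3 mm, standing 22 mm out of the block. A dark wooden plug closes the bore; its flat face lies anywhere from 48 to 60 mm below the rim and must be found by feel. Origin: middle of the underside; z up. The gauge must not load sleeve or plug with more than 20 N
- copper_mouth (a point): centre of the copper sleeve's bore at its rim, 72 mm above the bench
- brass_block: a like block with a brass sleeve of 50 mm bore, bolted down; not to be used. Origin: middle of the underside
- rack: the beech tool rack, fixed: a pale board 70 x 230 mm, 18 mm thick, on two dark legs, its top 150 mm above the bench; three notches 14 mm wide and 32 mm deep in its front edge, 70 mm apart. Origin: middle of the underside; z up; -x is its front, towards which the notches open
- notch (a point): where the gauge's axis hangs in the middle notch, at the height of the board's top (the knob's underside rests there); 23 mm behind the board's front edge. The gauge leaves and enters along the rack's x
- small_gauge: a smaller telescoping gauge, hanging in the notch on the rack's +y side; leave it. Origin under its head, 117 mm tall
- mallet: a dark wooden mallet lying on the bench, head 55 x 100 x 48 mm, handle 190 mm; leave it. Origin under its head
- micrometer: an outside micrometer lying on the bench, about 150 x 45 mm, 16 mm high; leave it. Origin in the middle between frame ends, on its underside
Not all that is in view belongs to the job. Leave any green or pink look-alike of the copper_block alone. Leave any purple look-alike of the gauge alone.

How it is judged:
On the way, in this order (a step that is already met when the one before it is completed fails the run):
1. the gauge stands upright on the plug, down in the copper sleeve's bore, plungers still in (z of gauge in the frame of copper_mouth below -0.044 m and horizontal distance between gauge and copper_mouth below 0.012 m and angle between gauge's own z axis and vertical below 0.15 rad and distance between tip_a and tip_b below 0.039 m and contact force between gauge and copper_block above 1.5 N), for 0.1 s.
2. there, the knob is slackened and the plungers have sprung out to the wall (z of gauge in the frame of copper_mouth below -0.044 m and horizontal distance between gauge and copper_mouth below 0.012 m and value of joint gauge_lock above 0.6 rad and distance between tip_a and tip_b above 0.0425 m), for 0.1 s.
3. still in the bore, the knob is tightened (z of gauge in the frame of copper_mouth below -0.044 m and horizontal distance between gauge and copper_mouth below 0.012 m and value of joint gauge_lock below 0.3 rad and distance between tip_a and tip_b above 0.0425 m), for 0.1 s.
At the end, for the whole second after the job is handed in: the gauge hangs at rest and released in the rack's middle notch: knob resting on the board within 3 mm in height and within 14 mm of the notch's hanging point, upright within 0.12 rad; knob locked (below 0.3 rad); distance over the plunger tips 44 mm within 1 mm either way (distance between tip_a and tip_b between 0.043 and 0.045 m and value of joint gauge_lock below 0.3 rad and horizontal distance between gauge_knob and notch below 0.014 m and z of gauge_knob in the frame of notch between 0.01 and 0.016 m and angle between gauge's own z axis and vertical below 0.12 rad and linear speed of gauge below 0.03 m/s); the robot touches nothing.
It fails at once if the gauge bears on the copper sleeve or its block with more than 20 N (contact force between gauge and copper_block above 20 N).
It fails at once if the robot itself pushes on the copper sleeve or its block with more than 5 N (contact force between any of the arm, the fingers and copper_block above 5 N).
It fails at once if the gauge is used in the brass sleeve (contact force between gauge and brass_block above 1 N).
It fails at once if a bystander is moved by more than 20 mm (distance of any of small_gauge, mallet, micrometer from where it was at the start of the episode above 0.02 m).
It also fails if it takes over 72 s, if anything falls off the work surface, if the arm or the gripper's body presses on something with over 40 N, if the wrist force passes 120 N, or if a joint passes its speed limit or range.

## Working session

There is one attempt and no reset: what is moved stays moved. The work goes in short steps, Python scripts to look and compute and a tool call to move; the robot and the scene stay as the last step left them, time stands still between calls to the robot, and variables do not carry over. Pictures are saved under pics/ and viewed, at most 12 in all, crops included, and the job is handed in when it is done.

Besides the shell and the picture viewer there is one more tool, called after "Call:" as name([rows], argument=value, ...), one row to a line, values as JSON. move_arm: Moves the arm, as the interface text tells. Its arguments: {"type":"object","properties":{"targets":{"type":"array"},"grip_force":{"type":"number"}},"required":["targets"]}

```bash
mkdir -p pics
cat > h.py <<'E'
import numpy as np, cv2
from scipy.spatial.transform import Rotation as R
from station import ctrl
def Twc(n):
    p=ctrl.camera_params(n); K=np.array(p["intrinsics"])
    if n=="wrist":
        o=ctrl.get_obs(); T=np.eye(4); T[:3,:3]=rot(o["eef_rot"]); T[:3,3]=o["ee_pos"]
        return K,T@np.array(p["T_tool_cam"])
    T=np.eye(4); r=cv2.Rodrigues(np.array(p["rvec"],float))[0]
    T[:3,:3]=r.T; T[:3,3]=-r.T@np.array(p["tvec"]).ravel(); return K,T
def rot(e):
    e=np.array(e); return R.from_euler("xyz",e).as_matrix() if e.size==3 else (e.reshape(3,3) if e.size==9 else R.from_quat(e).as_matrix())
def cloud(n,d):
    K,T=Twc(n); v,u=np.mgrid[:480,:640]
    P=np.stack([(u-K[0,2])/K[0,0]*d,(v-K[1,2])/K[1,1]*d,d],-1)
    return P@T[:3,:3].T+T[:3,3]
def ray_z(n,uv,z,KT=None):
    K,T=KT or Twc(n); r=T[:3,:3]@np.linalg.inv(K)@np.array([uv[0],uv[1],1.]); c=T[:3,3]
    return c+r*(z-c[2])/r[2]
def save(n,pic): cv2.imwrite(f"pics/{n}.png",pic[:,:,::-1])
E
python3 - <<'E'
from h import *
o=ctrl.get_obs(); print(o)
for n in ["top","side"]:
    K,T=Twc(n); print(n,T.round(3).tolist(),K[0,0])
    p,d=ctrl.camera(n); save(n+"0",p); C=cloud(n,d); np.savez(n+"0",p=p,d=d,C=C)
    for t in ["gauge","gauge_knob","copper_block","copper_mouth","brass_block","rack","notch","small_gauge","mallet","micrometer"]:
        print(n,t)
        for r in ctrl.cut_out(n,t)[:3]:
            m=r["region"]; P=C[m&(d>0)]
            print("  cut",round(r["score"],2),np.round(r["point"]),m.sum(),np.median(P,0).round(3) if len(P) else "", P.max(0).round(3) if len(P) else "")
        for r in ctrl.tip_of(n,t)[:3]: print("  tip",round(r["score"],2),np.round(r["point"],1))
E
```

```text
{'time_s': 0.0, 'qpos': array([-1.36859188e+00,  3.00463265e-01,  1.52160795e+00, -7.89115629e-06,
        1.32067325e+00, -6.65787306e-02]), 'joint_vel': array([ 1.91826681e-03, -8.48782540e-04,  3.02753746e-04,  1.68685351e-03,
       -5.43182073e-04,  1.63064773e-05]), 'tau': array([-3.67568151e-03, -5.31814563e+01, -3.52741063e+01,  7.06866989e-02,
        2.43681466e-02, -1.27103090e-04]), 'ee_pos': array([ 0.14601318, -0.53000371,  0.21887925]), 'eef_rot': array([-3.14044288e+00, -6.90036412e-05,  2.68785098e-01]), 'force': array([0.48943753, 0.08596925, 0.08715407]), 'moment': array([-0.04224135,  0.01426045,  0.00300628]), 'grip_force': 0.0, 'grip_width': 0.09403260851985815}
top [[-0.037, -0.97, 0.239, 0.254], [-0.999, 0.035, -0.013, 0.012], [0.004, -0.24, -0.971, 1.411], [0.0, 0.0, 0.0, 1.0]] 575.2060290224367
top gauge
  cut 0.77 [172. 213.] 187 [0.652 0.338 0.064] [0.68  0.367 0.151]
  cut 0.49 [178. 251.] 127 [0.527 0.307 0.17 ] [0.545 0.325 0.182]
  tip 0.78 [176.3 219.2]
  tip 0.69 [185.9 263. ]
top gauge_knob
  cut 0.64 [170. 212.] 257 [0.654 0.338 0.043] [0.711 0.386
[... 2641 characters left out ...]
.8 285.6]
side rack
  cut 0.94 [218. 372.] 9589 [0.535 0.329 0.147] [0.689 0.43  0.176]
  cut 0.27 [269. 233.] 1523 [ 0.724 -0.042  0.035] [0.936 0.016 0.051]
  cut 0.23 [224. 377.] 427 [0.527 0.312 0.083] [0.606 0.325 0.177]
  tip 0.6 [226.7 392.1]
  tip 0.49 [274.7 243.5]
side notch
  cut 0.55 [215. 369.] 9485 [0.535 0.329 0.147] [0.697 0.43  0.175]
  tip 0.74 [220.8 350.9]
side small_gauge
  cut 0.77 [193. 390.] 329 [0.518 0.38  0.156] [0.599 0.391 0.174]
  tip 0.7 [203.6 417. ]
side mallet
  cut 0.89 [268. 235.] 1488 [ 0.723 -0.041  0.035] [0.936 0.016 0.051]
  tip 0.61 [277.8 246.6]
side micrometer
  cut 0.7 [344. 430.] 996 [0.335 0.237 0.012] [0.402 0.257 0.018]
  tip 0.6 [335.1 411.7]
```

View pics/top0.png

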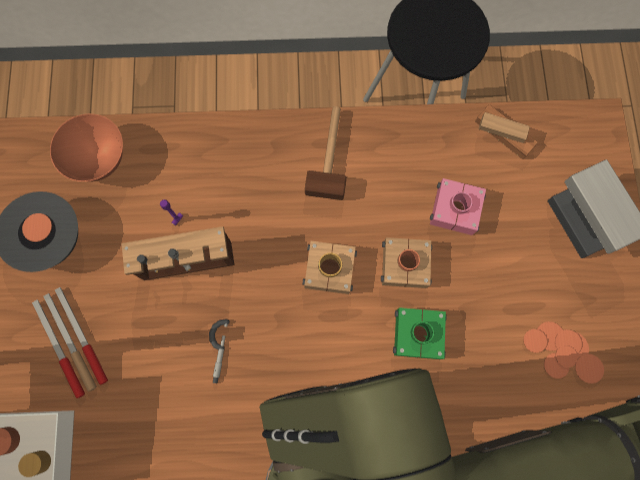

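View pics/side0.png

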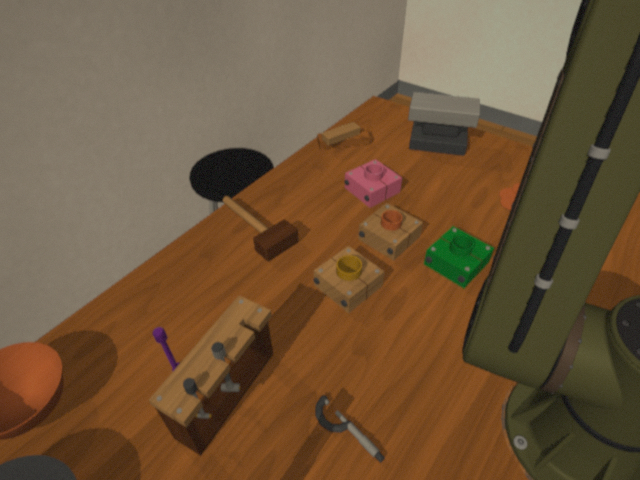

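The top view shows the gauge's dark knob in the rack's middle notch at (175,255), the small gauge at (143,262) and a purple decoy at (170,212). The real copper block is at (408,262), between the brass block and the pink and green decoys; the side view agrees with this. Next I fit the rack and the rim.

Run:
```python
from h import *
for n,(ru,rv) in {"top":((115,240),(220,285)),"side":((150,280),(290,450))}.items():
    C=np.load(n+"0.npz")["C"]; p=np.load(n+"0.npz")["p"]
    S=C[rv[0]:rv[1],ru[0]:ru[1]].reshape(-1,3); 
    b=S[(abs(S[:,2]-.15)<.004)]
    print(n,len(b),"rack",cv2.minAreaRect((b[:,:2]*1000).astype(np.float32)),np.median(b[:,2]))
    k=S[(S[:,2]>.166)&(S[:,2]<.19)]
    for y0 in (.31,.38):
        q=k[abs(k[:,1]-y0)<.03]
        if len(q): print(" knob",len(q),q.min(0).round(4),q.max(0).round(4),np.median(q,0).round(4))
    F=C.reshape(-1,3); m=(abs(F[:,0]-.52)<.06)&(abs(F[:,1]+.225)<.06)
    t=F[m&(F[:,2]>.064)&(F[:,2]<.082)]; print(" sleeve",len(t),(t.min(0)+t.max(0))/2,np.ptp(t,0),np.percentile(t[:,2],90))
    t=F[m&(abs(F[:,2]-.05)<.005)]; print(" block",cv2.minAreaRect((t[:,:2]*1000).astype(np.float32)))
print("side mouth",ray_z("side",(391.9,216.7),.072),"top mouth",ray_z("top",(407.4,258.7),.072))
print("notch top",ray_z("top",(170,255.8),.15),"side",ray_z("side",(220.8,350.9),.15))
print("knob top",ray_z("top",(171.9,252.6),.163),"side",ray_z("side",(216.2,349),.163))
print(ctrl.camera_params("wrist"),ctrl.get_obs()["time_s"])
```

```text
top 2477 rack ((543.4404907226562, 311.9083251953125), (71.99459838867188, 230.9517059326172), 8.03691577911377) 0.15054538828018416
 knob 72 [0.5221 0.3006 0.1664] [0.5413 0.3195 0.1819] [0.5306 0.309  0.1757]
 knob 55 [0.5137 0.371  0.1664] [0.5305 0.3874 0.179 ] [0.5211 0.3785 0.1731]
 sleeve 108 [ 0.51812943 -0.22710086  0.07055942] [0.04932002 0.04994393 0.01311641] 0.07548972307795014
 block ((518.7567749023438, -227.45843505859375), (111.20510864257812, 111.3499755859375), 84.31053161621094)
side 4786 rack ((580.960205078125, 316.1619567871094), (149.94821166992188, 231.5227508544922), 7.825141906738281) 0.14927075546180135
 knob 131 [0.5199 0.3003 0.1661] [0.5392 0.32   0.1774] [0.5277 0.3111 0.1742]
 knob 116 [0.5114 0.3709 0.1669] [0.5286 0.3877 0.1736] [0.5192 0.3795 0.1712]
 sleeve 131 [ 0.51654534 -0.22817023  0.06907524] [0.04849741 0.05313255 0.009702  ] 0.071282097470038
 block ((517.6110229492188, -227.12286376953125), (114.61204528808594, 112.35977172851562), 84.75968933105469)
side mouth [ 0.5157584  -0.22735424  0.072     ] top mouth [ 0.51826521 -0.2239361   0.072     ]
notch top [0.52854675 0.32021139 0.15      ] side [0.53386095 0.3033852  0.15      ]
knob top [0.5328192  0.31299751 0.163     ] side [0.53479271 0.30965735 0.163     ]
{'intrinsics': array([[336.96895392,   0.        , 315.66993056],
       [  0.        , 336.96895392, 237.11812365],
       [  0.        ,   0.        ,   1.        ]]), 'T_tool_cam': array([[-9.32191432e-04, -9.73442423e-01, -2.28930075e-01,
         6.55846056e-02],
       [ 9.99999411e-01, -7.80169743e-04, -7.54555980e-04,
        -1.51572324e-07],
       [ 5.55912483e-04, -2.28930644e-01,  9.73442577e-01,
        -1.65597235e-01],
       [ 0.00000000e+00,  0.00000000e+00,  0.00000000e+00,
         1.00000000e+00]])} 2.1
```

```bash
cat >> h.py <<'E'
def go(x,y,z,yaw,o=None):
    o=o or ctrl.get_obs(); A=rot(o["eef_rot"]); s=A.T@(np.array([x,y,z])-o["ee_pos"])/.05
    r=R.from_matrix(A.T@rot([np.pi,0,yaw])).as_rotvec(); print("row",s.round(3).tolist(),r.round(3).tolist())
E
python3 -c "
from h import *
go(.531,.310,.25,.14)"
```

```text
row [11.885, -14.157, -0.611] [-0.0, -0.0, 0.129]
```

Call:
move_arm([
  [0.2,0,0,-0.62,0,0,0],
  [0.2,11.885,-14.157,-0.62,0,0,0.129],
  [0.2,11.885,-14.157,-0.62,0,0,0.129],
  [0.2,11.885,-14.157,-0.62,0,0,0.129],
  [0.2,11.885,-14.157,-0.62,0,0,0.129],
  [0.2,11.885,-14.157,-0.62,0,0,0.129],
  [0.2,11.885,-14.157,-0.62,0,0,0.129],
  [0.2,11.885,-14.157,-0.62,0,0,0.129],
  [0.2,11.885,-14.157,-0.62,0,0,0.129],
  [0.2,11.885,-14.157,-0.62,0,0,0.129],
  [0.2,11.885,-14.157,-0.62,0,0,0.129],
  [0.2,11.885,-14.157,-0.62,0,0,0.129],
])

```text
time_s: 3.3
ee_pos: [0.3755, -0.0281, 0.2509]
eef_rot: [3.141, -0.001, 0.14]
force: [0.3, 0.1, -0.3]
grip_width: 0.056
grip_force: 0.0
```

```bash
python3 -c "
from h import *
go(.531,.310,.25,.14);print(ctrl.get_obs()['ee_pos'])"
```

```text
row [4.022, -6.262, 0.019] [0.0, -0.001, -0.0]
[ 0.3754939  -0.02807974  0.25085742]
```

Call:
move_arm([
  [0.2,4.02,-6.26,0.02,0,0,0],
  [0.2,4.02,-6.26,0.02,0,0,0],
  [0.2,4.02,-6.26,0.02,0,0,0],
  [0.2,4.02,-6.26,0.02,0,0,0],
  [0.2,4.02,-6.26,0.02,0,0,0],
  [0.2,4.02,-6.26,0.02,0,0,0],
  [0.2,4.02,-6.26,0.02,0,0,0],
  [0.2,4.02,-6.26,0.02,0,0,0],
  [0.2,4.02,-6.26,0.02,0,0,0],
  [0.2,4.02,-6.26,0.02,0,0,0],
  [0.2,4.02,-6.26,0.02,0,0,0],
])

```text
time_s: 4.4
ee_pos: [0.5304, 0.3069, 0.2497]
eef_rot: [3.142, -0.0, 0.139]
force: [0.4, -1.2, 0.2]
grip_width: 0.0565
grip_force: 0.0
```

Run:
```python
from h import *
o=ctrl.get_obs(); print(o["ee_pos"],o["qpos"])
KT=Twc("wrist"); p,d=ctrl.camera("wrist"); save("w1",p); C=cloud("wrist",d)
S=C.reshape(-1,3); print(np.median(S[abs(S[:,2]-.15)<.006],0))
q=S[(S[:,2]>.168)&(S[:,2]<.19)&(abs(S[:,1]-.31)<.03)&(abs(S[:,0]-.53)<.03)]
print(len(q),(q.min(0)+q.max(0))/2,np.ptp(q,0),np.median(q,0))
b=S[abs(S[:,2]-.15)<.004]; print(cv2.minAreaRect((b[:,:2]*1000).astype(np.float32)))
for t in ("gauge_knob","notch"):
  for r in ctrl.tip_of("wrist",t)[:2]: print(t,r["score"],r["point"],ray_z("wrist",r["point"],.163 if t!="notch" else .15,KT))
```

```text
[0.53041465 0.30685336 0.24972764] [ 4.64739053e-01  4.22506882e-01  1.28552289e+00 -7.18140801e-05
  1.43338108e+00  1.89649445e+00]
[0.54816301 0.31289627 0.15067128]
578 [0.53132103 0.30795321 0.17319244] [0.02049168 0.02031862 0.01037907] [0.53250964 0.30824513 0.17611174]
((585.1449584960938, 315.2713623046875), (155.73458862304688, 230.91946411132812), 7.870863914489746)
gauge_knob 0.87 [300.2, 75.3] [0.64891394 0.33428114 0.163     ]
gauge_knob 0.65 [315.6, 246.1] [0.5294957  0.30693988 0.163     ]
notch 0.77 [312.2, 242.3] [0.52888205 0.30964926 0.15      ]
```

View pics/w1.png

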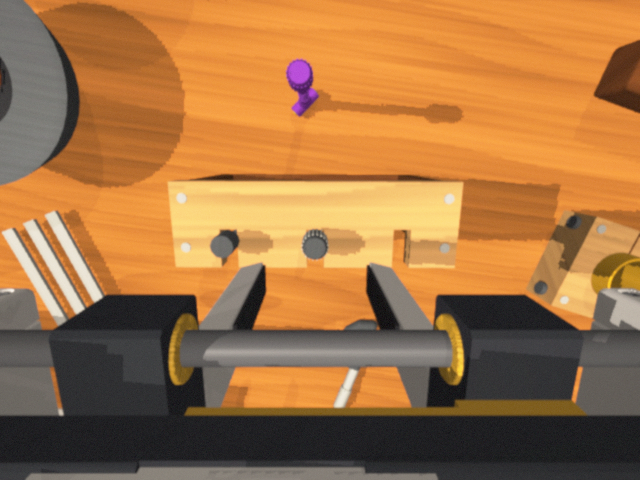

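The wrist view shows the gauge's knurled knob at (315,244), centred between the fingers in the middle notch, with the small gauge at (224,244). Now I go down and grip the knob.

Call:
move_arm([
  [0.2,0,0.02,0.6,0,0,0],
  [0.2,0,0.02,1.2,0,0,0],
  [0.2,0,0.02,1.5,0,0,0],
  [0.2,0,0.02,1.62,0,0,0],
  [0.2,0,0.02,1.62,0,0,0],
  [0.2,0,0.02,1.62,0,0,0],
], grip_force=30)

```text
time_s: 5.15
ee_pos: [0.5312, 0.3069, 0.1698]
eef_rot: [-3.141, -0.002, 0.14]
force: [0.8, -0.2, 0.1]
grip_width: 0.0565
grip_force: 0.0
```

```bash
python3 -c "
from h import *
go(.531,.309,.168,.14);o=ctrl.get_obs();print(o['ee_pos'],o['force'],o['moment'])"
```

```text
row [0.002, -0.042, 0.037] [-0.001, -0.002, -0.0]
[0.53116365 0.30692089 0.16983817] [ 0.79554812 -0.23985441  0.11567054] [ 0.0187158   0.03272099 -0.05987255]
```

Call:
move_arm([
  [0.2,0,-0.04,0.03,0,0,0],
  [-1,0,-0.04,0.03,0,0,0],
  [-1,0,-0.04,0.03,0,0,0],
  [-1,0,-0.04,0.03,0,0,0],
  [-1,0,-0.04,0.03,0,0,0],
  [-1,0,-0.04,0.03,0,0,0],
  [-1,0,-0.04,0.03,0,0,0],
  [-1,0,-0.04,0.03,0,0,0],
], grip_force=30)

```text
time_s: 5.95
ee_pos: [0.5305, 0.3087, 0.167]
eef_rot: [3.142, -0.0, 0.14]
force: [-0.3, -1.2, 1.4]
grip_width: 0.0195
grip_force: 30.0
```

```bash
python3 -c "
from h import *
o=ctrl.get_obs();print(o['ee_pos'],o['force'],o['moment'],o['grip_force'])"
```

```text
[0.53048089 0.30867157 0.16703079] [-0.28762674 -1.22250814  1.38339111] [-0.10088788  0.01021959  0.0080543 ] 29.999345541000366
```

Call:
move_arm([
  [-1,0,0,-0.07,0,0,0],
  [-1,0,0,-0.07,0,0,0],
  [-1,-0.3,0,-0.07,0,0,0],
  [-1,-0.8,0,-0.07,0,0,0],
  [-1,-1.3,0,-0.07,0,0,0],
  [-1,-1.4,0,-0.07,0,0,0],
  [-1,-1.4,0,-0.5,0,0,0],
  [-1,-1.4,0,-1.0,0,0,0],
  [-1,-1.4,0,-1.6,0,0,0],
  [-1,-1.4,0,-1.66,0,0,0],
  [-1,-1.4,0,-1.66,0,0,0],
])

```text
time_s: 7.05
ee_pos: [0.4615, 0.299, 0.2499]
eef_rot: [-3.141, -0.001, 0.14]
force: [-0.1, 0.6, -2.1]
grip_width: 0.0192
grip_force: 30.0
```

Run:
```python
from h import *
o=ctrl.get_obs(); print(o["ee_pos"],o["force"],o["moment"],o["grip_width"],o["qpos"])
p,d=ctrl.camera("side"); save("s2",p[200:480,60:380])
go(.5175,-.160,.25,.14)
```

```text
[0.46147939 0.29903168 0.24985042] [-0.05579903  0.5846312  -2.08358539] [-0.03769673 -0.00426453 -0.00258912] 0.01923395931210091 [ 5.08358298e-01  2.77380625e-01  1.47883646e+00 -1.85357795e-05
  1.38450292e+00  1.93949613e+00]
row [-0.161, 9.245, -0.02] [0.0, 0.001, -0.0]
```

View pics/s2.png

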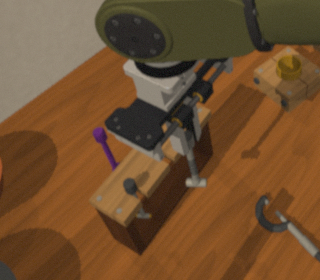

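The crop shows the gauge hanging upright in the gripper, its head at (195,183), clear of the rack. Now I carry it towards the copper block and stop short to look.

Call:
move_arm([
  [-1,-0.16,9.2,0,0,0,0],
  [-1,-0.16,9.2,0,0,0,0],
  [-1,-0.16,9.2,0,0,0,0],
  [-1,-0.16,9.2,0,0,0,0],
  [-1,-0.16,9.2,0,0,0,0],
  [-1,-0.16,9.2,0,0,0,0],
  [-1,-0.16,9.2,0,0,0,0],
  [-1,-0.16,9.2,0,0,0,0],
  [-1,-0.16,9.2,0,0,0,0],
  [-1,-0.16,9.2,0,0,0,0],
  [-1,-0.16,9.2,0,0,0,0],
  [-1,-0.16,9.2,0,0,0,0],
])

```text
time_s: 8.3
ee_pos: [0.517, -0.1567, 0.2489]
eef_rot: [-3.14, 0.001, 0.14]
force: [-0.2, 0.2, -1.8]
grip_width: 0.0192
grip_force: 30.0
```

Run:
```python
from h import *
o=ctrl.get_obs(); print(o["ee_pos"],o["force"],o["qpos"][5])
KT=Twc("wrist"); p,d=ctrl.camera("wrist"); save("w3",p); C=cloud("wrist",d); S=C.reshape(-1,3)
m=(abs(S[:,0]-.5175)<.035)&(abs(S[:,1]+.227)<.035)&(S[:,2]>.066)&(S[:,2]<.078)
t=S[m]; print(len(t),(t.min(0)+t.max(0))/2,np.ptp(t,0),cv2.minEnclosingCircle((t[:,:2]*1000).astype(np.float32)))
f=lambda c:np.linalg.norm(t[:,:2]-c[:2],axis=1)-c[2]
from scipy.optimize import least_squares
print("circ",least_squares(f,[.5175,-.227,.0235],loss="soft_l1",f_scale=.001).x, np.median(t[:,2]))
t=S[(abs(S[:,2]-.05)<.004)&(abs(S[:,0]-.5175)<.08)&(abs(S[:,1]+.227)<.08)]
print(cv2.minAreaRect((t[:,:2]*1000).astype(np.float32)))
for r in ctrl.tip_of("wrist","copper_mouth")[:2]: print(r["score"],r["point"],ray_z("wrist",r["point"],.072,KT))
go(.5175,-.2265,.25,.14)
# gauge in hand
A=rot(o["eef_rot"]); L=(S-o["ee_pos"])@A
g=L[(np.hypot(L[:,0],L[:,1])<.03)&(L[:,2]>.02)&(L[:,2]<.145)]; print(len(g))
for a in np.arange(.02,.145,.02):
    q=g[(g[:,2]>=a)&(g[:,2]<a+.02)]
    if len(q): print(a,len(q),np.median(q,0).round(4),q.min(0).round(4),q.max(0).round(4))
```

```text
[ 0.51702884 -0.15673513  0.24892773] [-0.24590106  0.20627984 -1.8428121 ] 1.068426590219149
557 [ 0.5175023  -0.23022308  0.07075551] [0.04983464 0.05008655 0.00947458] ((517.5439453125, -230.09783935546875), 25.21101951599121)
circ [ 0.5179249  -0.22952114  0.02340442] 0.0724868118040502
((517.3886108398438, -230.25914001464844), (110.48225402832031, 110.31519317626953), 83.97555541992188)
0.71 [387.9, 233.7] [ 0.51594947 -0.23244344  0.072     ]
0.64 [558.8, 110.1] [ 0.65804479 -0.37171707  0.072     ]
row [-0.193, 1.392, -0.008] [-0.0, 0.0, 0.001]
775
0.02 54 [ 0.0054 -0.0009  0.0358] [ 0.0031 -0.0053  0.0298] [0.0061 0.0036 0.0398]
0.04 125 [ 0.0053 -0.0009  0.0502] [ 0.0012 -0.0063  0.0402] [0.0068 0.0039 0.06  ]
0.06 102 [ 0.0055 -0.001   0.0697] [ 0.0022 -0.0062  0.0602] [0.0066 0.0041 0.08  ]
0.08 70 [ 0.0056 -0.0017  0.0889] [ 0.0019 -0.0065  0.0806] [0.0064 0.0037 0.0998]
0.1 151 [ 0.0055 -0.0019  0.1157] [-0.0085 -0.0089  0.1003] [0.0155 0.0068 0.1199]
0.12000000000000001 273 [ 0.0098 -0.0037  0.1222] [-0.0143 -0.0143  0.12  ] [0.0178 0.0106 0.1296]
```

View pics/w3.png

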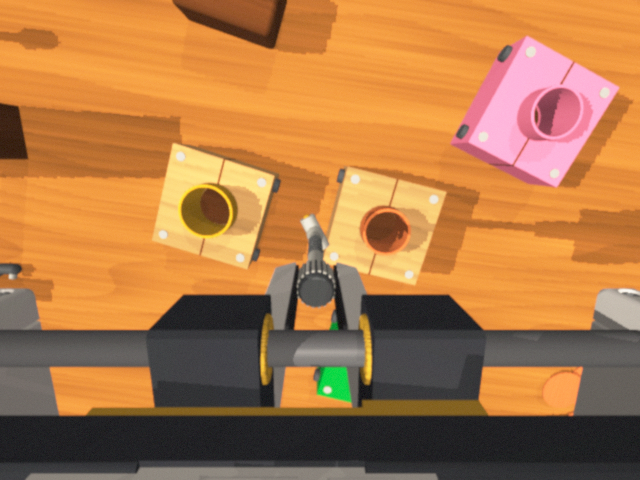

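The gauge hangs plumb in the fingers with its head at (312,232). The copper bore is at (387,232), brass at (207,210), pink and green outside. Now over the bore, with the head just above the rim.

Call:
move_arm([
  [-1,-0.2,1.43,0,0,0,0],
  [-1,-0.2,1.43,0,0,0,0],
  [-1,-0.2,1.43,0,0,0,0],
  [-1,-0.2,1.43,0.4,0,0,0],
  [-1,-0.2,1.43,0.6,0,0,0],
  [-1,-0.2,1.43,0.6,0,0,0],
  [-1,-0.2,1.43,0.6,0,0,0],
])

```text
time_s: 9.1
ee_pos: [0.5176, -0.2291, 0.2204]
eef_rot: [3.142, -0.0, 0.141]
force: [0.5, 0.2, -1.3]
grip_width: 0.0195
grip_force: 30.0
```

Run:
```python
from h import *
from scipy.optimize import least_squares
o=ctrl.get_obs(); print(o["ee_pos"],o["force"],o["moment"])
ims=[]
for n in ("wrist","top","side"):
    p,d=ctrl.camera(n); S=cloud(n,d).reshape(-1,3); print(n)
    m=(abs(S[:,0]-.5175)<.03)&(abs(S[:,1]+.229)<.03)&(S[:,2]>.068)&(S[:,2]<.077); t=S[m]
    if len(t)>10: print(" rim",len(t),((t.min(0)+t.max(0))/2).round(4),np.ptp(t,0).round(4))
    for a,b in ((.078,.1),(.1,.14),(.14,.185)):
        q=S[(abs(S[:,0]-.5175)<.03)&(abs(S[:,1]+.229)<.03)&(S[:,2]>a)&(S[:,2]<b)]
        if len(q): print(" g",a,len(q),np.median(q,0).round(4),((q.min(0)+q.max(0))/2).round(4),np.ptp(q,0).round(4))
    u,v={"wrist":(315,235),"top":(405,255),"side":(393,215)}[n]; w=100 if n=="wrist" else 50
    c=p[max(v-w,0):v+w,u-w:u+w]; ims.append(cv2.resize(c,(260,260),interpolation=cv2.INTER_CUBIC))
save("m4",np.hstack(ims))
```

```text
[ 0.51759279 -0.22908895  0.22043513] [ 0.48602964  0.24941257 -1.33291912] [ 0.03690216 -0.01732838  0.01840642]
wrist
 rim 490 [ 0.5185 -0.2309  0.0714] [0.0483 0.0493 0.0065]
 g 0.078 260 [ 0.5262 -0.2246  0.0979] [ 0.5194 -0.2282  0.0952] [0.0307 0.0284 0.0096]
 g 0.1 234 [ 0.5229 -0.2269  0.107 ] [ 0.5191 -0.2277  0.1191] [0.0253 0.0207 0.0381]
 g 0.14 256 [ 0.5228 -0.2279  0.1648] [ 0.5207 -0.2283  0.1625] [0.0065 0.0103 0.0445]
top
side
 rim 59 [ 0.5168 -0.2262  0.0708] [0.0489 0.0494 0.0055]
 g 0.078 78 [ 0.5165 -0.2223  0.0942] [ 0.5171 -0.2241  0.0927] [0.0317 0.0266 0.0144]
 g 0.1 66 [ 0.5165 -0.2224  0.1178] [ 0.5175 -0.2228  0.12  ] [0.0118 0.0101 0.0399]
 g 0.14 76 [ 0.5161 -0.2231  0.1619] [ 0.519  -0.224   0.1626] [0.0119 0.0102 0.043 ]
```

View pics/m4.png

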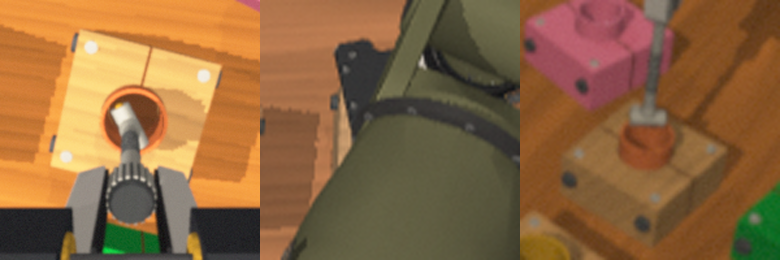

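The wrist crop (left) and the side crop (right) show the head right over the copper bore. Both clouds say it should shift about 2.4 mm towards -y. I correct that and lower into the bore.

Call:
move_arm([
  [-1,-0.02,0.046,0,0,0,0],
  [-1,-0.02,0.046,0.1,0,0,0],
  [-1,-0.02,0.046,0.25,0,0,0],
  [-1,-0.02,0.046,0.4,0,0,0],
  [-1,-0.02,0.046,0.5,0,0,0],
  [-1,-0.02,0.046,0.6,0,0,0],
  [-1,-0.02,0.046,0.6,0,0,0],
])

```text
time_s: 9.95
ee_pos: [0.5164, -0.2321, 0.1891]
eef_rot: [-3.141, 0.001, 0.14]
force: [0.4, 0.1, -1.8]
grip_width: 0.0188
grip_force: 30.0
```

Run:
```python
from h import *
o=ctrl.get_obs(); print(o["ee_pos"],o["force"],o["moment"])
```

```text
[ 0.51644362 -0.23211849  0.18909532] [ 0.38332173  0.08899074 -1.83251904] [0.02616535 0.02585997 0.00222443]
```

Call:
move_arm([
  [-1,0,0,0.15,0,0,0],
  [-1,0,0,0.3,0,0,0],
  [-1,0,0,0.4,0,0,0],
  [-1,0,0,0.46,0,0,0],
  [-1,0,0,0.5,0,0,0],
  [-1,0,0,0.5,0,0,0],
])

```text
time_s: 10.55
ee_pos: [0.5166, -0.2323, 0.1648]
eef_rot: [-3.141, 0.0, 0.14]
force: [-0.7, -0.5, -1.3]
grip_width: 0.0193
grip_force: 30.0
```

Call:
move_arm([
  [-1,0,0,0.05,0,0,0],
  [-1,0,0,0.08,0,0,0],
  [-1,0,0,0.08,0,0,0],
])

```text
time_s: 10.85
ee_pos: [0.5166, -0.2322, 0.1608]
eef_rot: [-3.141, 0.0, 0.14]
force: [0.8, 0.1, -2.4]
grip_width: 0.0193
grip_force: 30.0
```

Call:
move_arm([
  [-1,0,0,0.015,0,0,0],
  [-1,0,0,0.03,0,0,0],
  [-1,0,0,0.03,0,0,0],
])

```text
time_s: 11.15
ee_pos: [0.5166, -0.2322, 0.1594]
eef_rot: [-3.142, 0.0, 0.14]
force: [0.4, -0.5, -1.3]
grip_width: 0.0192
grip_force: 30.0
```

Call:
move_arm([
  [-1,0,0,0.015,0,0,0],
  [-1,0,0,0.03,0,0,0],
  [-1,0,0,0.03,0,0,0],
])

```text
time_s: 11.45
ee_pos: [0.5166, -0.2322, 0.1578]
eef_rot: [-3.141, 0.0, 0.14]
force: [-0.3, -0.6, -2.8]
grip_width: 0.0192
grip_force: 30.0
```

Call:
move_arm([
  [-1,0,0,0.015,0,0,0],
  [-1,0,0,0.03,0,0,0],
  [-1,0,0,0.03,0,0,0],
])

```text
time_s: 11.75
ee_pos: [0.5166, -0.2322, 0.1563]
eef_rot: [-3.141, 0.0, 0.14]
force: [0.1, 0.2, -1.8]
grip_width: 0.0191
grip_force: 30.0
```

Call:
move_arm([
  [-1,0,0,0.015,0,0,0],
  [-1,0,0,0.03,0,0,0],
  [-1,0,0,0.03,0,0,0],
])

```text
time_s: 12.05
ee_pos: [0.5169, -0.2324, 0.1555]
eef_rot: [3.141, -0.001, 0.14]
force: [-0.1, -0.0, 4.4]
grip_width: 0.019
grip_force: 30.0
```

Call:
move_arm([
  [-1,0,0,0.006,0,0,0],
  [-1,0,0,0.012,0,0,0],
  [-1,0,0,0.012,0,0,0],
])

```text
time_s: 12.35
ee_pos: [0.5172, -0.2325, 0.1554]
eef_rot: [3.14, -0.002, 0.14]
force: [0.5, 0.1, 9.1]
grip_width: 0.0197
grip_force: 30.0
```

Run:
```python
from h import *
o=ctrl.get_obs(); print(o["ee_pos"],o["force"],o["moment"],o["qpos"])
```

```text
[ 0.51715059 -0.23248078  0.15538874] [0.49930442 0.09031993 9.0553052 ] [0.1390038  0.09561097 0.00603014] [-4.87093439e-01  3.95030421e-01  1.54763511e+00  6.11001754e-05
  1.19690190e+00  9.43850289e-01]
```

Call:
move_arm([
  [-1,0,0,0.012,0,0,0],
  [-1,0,0,0.012,0,0,-0.12],
  [-1,0,0,0.012,0,0,-0.24],
  [-1,0,0,0.012,0,0,-0.36],
  [-1,0,0,0.012,0,0,-0.48],
  [-1,0,0,0.012,0,0,-0.48],
])

```text
time_s: 12.95
ee_pos: [0.5174, -0.2327, 0.1553]
eef_rot: [3.139, -0.001, 0.624]
force: [-0.0, -0.6, 11.1]
grip_width: 0.0195
grip_force: 30.0
```

Run:
```python
from h import *
o=ctrl.get_obs(); print(o["ee_pos"],o["force"],o["moment"])
```

```text
[ 0.51741497 -0.23265852  0.15529829] [-4.87685280e-03 -6.37474849e-01  1.11043736e+01] [ 0.04735891  0.0331454  -0.05282114]
```

Call:
move_arm([
  [-1,0,0,0,0,0,-0.12],
  [-1,0,0,0,0,0,-0.24],
  [-1,0,0,0,0,0,-0.36],
  [-1,0,0,0,0,0,-0.48],
  [-1,0,0,0,0,0,-0.6],
  [-1,0,0,0,0,0,-0.6],
  [-1,0,0,0,0,0,-0.6],
  [-1,0,0,0,0,0,-0.6],
])

```text
time_s: 13.75
ee_pos: [0.5176, -0.2327, 0.1553]
eef_rot: [3.138, 0.0, 1.22]
force: [0.9, -0.3, 10.2]
grip_width: 0.0197
grip_force: 30.0
```

Run:
```python
from h import *
o=ctrl.get_obs(); print(o["ee_pos"],o["force"],o["moment"],o["qpos"][5])
p,d=ctrl.camera("wrist"); save("w5",cv2.resize(p[100:320,200:440],(720,660))[:600])
for n in ("gauge","tip_a"):
  for r in ctrl.tip_of("wrist",n)[:2]: print(n,r["score"],r["point"])
```

```text
[ 0.51762753 -0.23270373  0.1553131 ] [ 0.85924551 -0.30252282 10.17548428] [-0.04214126 -0.32213236  0.00953747] -0.1361614285847266
gauge 0.61 [317.4, 231.5]
gauge 0.55 [236.8, 26.4]
tip_a 0.36 [300.6, 249.8]
```

View pics/w5.png

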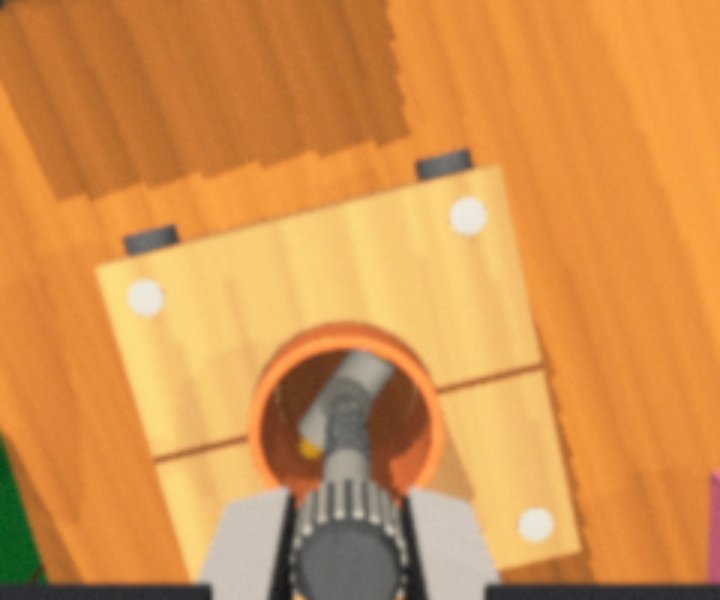

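The picture shows the head down in the bore with brass out at its end (310,445). It lies turned against the fingers, so the knob did turn on the handle. Now I tighten it, still pressed on the plug.

Call:
move_arm([
  [-1,0,0,0,0,0,0.12],
  [-1,0,0,0,0,0,0.24],
  [-1,0,0,0,0,0,0.36],
  [-1,0,0,0,0,0,0.48],
  [-1,0,0,0,0,0,0.6],
  [-1,0,0,0,0,0,0.72],
  [-1,0,0,0,0,0,0.84],
  [-1,0,0,0,0,0,0.96],
  [-1,0,0,0,0,0,1.08],
  [-1,0,0,0,0,0,1.11],
  [-1,0,0,0,0,0,1.11],
])

```text
time_s: 15.0
ee_pos: [0.5174, -0.2326, 0.1553]
eef_rot: [3.14, -0.003, 0.109]
force: [0.0, 0.2, 12.9]
grip_width: 0.0193
grip_force: 30.0
```

Run:
```python
from h import *
o=ctrl.get_obs(); print(o["ee_pos"],o["force"],o["moment"],o["qpos"][5])
p,d=ctrl.camera("wrist"); save("w6",cv2.resize(p[100:320,200:440],(720,660))[:600])
```

```text
[ 0.51738967 -0.23256908  0.15532894] [5.30282694e-03 1.63361474e-01 1.29335061e+01] [ 0.19092903  0.2204392  -0.05742694] 0.9751192293062508
```

View pics/w6.png

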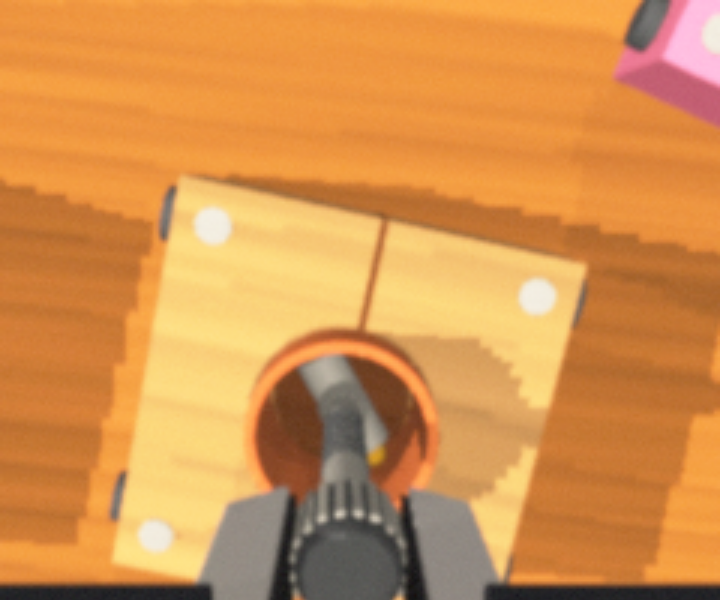

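The head lies as it did before relative to the fingers, with the brass nose showing out at (378,455). I give it a last snug turn and then draw it straight up.

Call:
move_arm([
  [-1,0,0,-0.01,0,0,0.05],
  [-1,0,0,-0.01,0,0,0.1],
  [-1,0,0,-0.01,0,0,0.1],
  [-1,0,0,-0.04,0,0,0.1],
  [-1,0,0,-0.08,0,0,0.1],
  [-1,0,0,-0.16,0,0,0.1],
  [-1,0,0,-0.24,0,0,0.1],
])

```text
time_s: 15.75
ee_pos: [0.5165, -0.2322, 0.1658]
eef_rot: [-3.141, 0.001, 0.01]
force: [0.0, -1.0, -3.3]
grip_width: 0.0196
grip_force: 30.0
```

Run:
```python
from h import *
o=ctrl.get_obs(); print(o["ee_pos"],o["force"],o["moment"])
go(.5174,-.2326,.25,.14)
```

```text
[ 0.51654236 -0.23220725  0.16579386] [ 0.02687675 -1.04785689 -3.3041793 ] [ 0.017603    0.03189406 -0.02734681]
row [0.016, 0.008, -1.684] [-0.0, 0.001, -0.13]
```

Call:
move_arm([
  [-1,0,0,-0.3,0,0,0],
  [-1,0,0,-0.6,0,0,0],
  [-1,0,0,-1.0,0,0,0],
  [-1,0,0,-1.4,0,0,0],
  [-1,0,0,-1.7,0,0,-0.06],
  [-1,0,0,-1.7,0,0,-0.13],
  [-1,0,0,-1.7,0,0,-0.13],
])

```text
time_s: 16.45
ee_pos: [0.5167, -0.2323, 0.2513]
eef_rot: [3.141, -0.001, 0.141]
force: [-0.1, 0.1, -2.7]
grip_width: 0.0195
grip_force: 30.0
```

Run:
```python
from h import *
o=ctrl.get_obs(); print(o["ee_pos"],o["force"],o["moment"])
KT=Twc("wrist"); p,d=ctrl.camera("wrist"); save("w7",cv2.resize(p[120:320,215:415],(600,600)))
C=cloud("wrist",d); A=rot(o["eef_rot"]); L=(C-o["ee_pos"])@A
m=(np.hypot(L[...,0],L[...,1])<.035)&(L[...,2]>.112)&(L[...,2]<.142); q=L[m]
print(len(q)); c,w,a=cv2.minAreaRect((q[:,:2]*1000).astype(np.float32)); print(c,w,a)
for n in ("tip_a","tip_b"):
  for r in ctrl.tip_of("wrist",n)[:2]: print(n,r["score"],r["point"],ray_z("wrist",r["point"],o["ee_pos"][2]-.128,KT))
go(.462,.299,.25,.14)
```

```text
[ 0.51671318 -0.23229169  0.25131113] [-0.06977612  0.07574309 -2.72499058] [-0.01126771  0.00814195 -0.03522061]
483
(1.0660886764526367, -1.4339313507080078) (14.219741821289062, 43.35797882080078) 55.498783111572266
tip_a 0.38 [329.2, 251.0] [ 0.50227804 -0.24656061  0.12331113]
tip_b 0.38 [329.2, 251.0] [ 0.50227804 -0.24656061  0.12331113]
row [0.381, -10.674, 0.012] [-0.0, 0.001, -0.002]
```

View pics/w7.png

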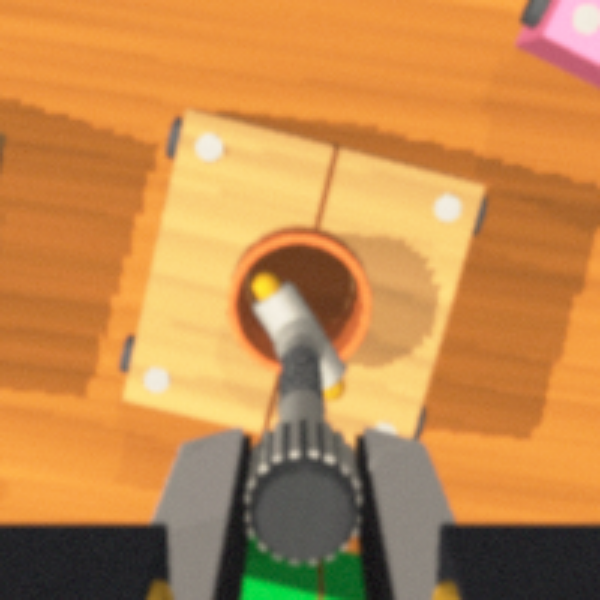

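Both brass plungers stand out, at (265,285) and (335,388). The cloud gives about 43.4 mm over the tips with edge loss, so the setting is kept. Back to the rack.

Call:
move_arm([
  [-1,0.38,-10.67,0.01,0,0,0],
  [-1,0.38,-10.67,0.01,0,0,0],
  [-1,0.38,-10.67,0.01,0,0,0],
  [-1,0.38,-10.67,0.01,0,0,0],
  [-1,0.38,-10.67,0.01,0,0,0],
  [-1,0.38,-10.67,0.01,0,0,0],
  [-1,0.38,-10.67,0.01,0,0,0],
  [-1,0.38,-10.67,0.01,0,0,0],
  [-1,0.38,-10.67,0.01,0,0,0],
  [-1,0.38,-10.67,0.01,0,0,0],
  [-1,0.38,-10.67,0.01,0,0,0],
  [-1,0.38,-10.67,0.01,0,0,0],
])

```text
time_s: 17.8
ee_pos: [0.46, 0.302, 0.2495]
eef_rot: [-3.141, 0.001, 0.142]
force: [0.8, -0.4, -2.0]
grip_width: 0.0193
grip_force: 30.0
```

Call:
move_arm([
  [-1,0,0,0,0,0,0],
  [-1,0,0,0,0,0,0],
  [-1,0,0,0,0,0,0],
])

```text
time_s: 18.1
ee_pos: [0.4615, 0.2977, 0.2504]
eef_rot: [3.142, -0.0, 0.138]
force: [0.4, 0.7, -1.2]
grip_width: 0.0194
grip_force: 30.0
```

Run:
```python
from h import *
go(.4612,.2990,.1725,.14); print(ctrl.get_obs()["ee_pos"])
```

```text
row [-0.002, -0.027, 1.557] [0.0, -0.0, -0.002]
[0.46147896 0.29767169 0.25035513]
```

Call:
move_arm([
  [-1,0,-0.025,0.6,0,0,0],
  [-1,0,-0.025,1.2,0,0,0],
  [-1,0,-0.025,1.5,0,0,0],
  [-1,0,-0.025,1.55,0,0,0],
  [-1,0,-0.025,1.55,0,0,0],
])

```text
time_s: 18.6
ee_pos: [0.4613, 0.2995, 0.1732]
eef_rot: [-3.142, -0.0, 0.139]
force: [0.2, 0.1, -1.4]
grip_width: 0.0192
grip_force: 30.0
```

Run:
```python
from h import *
o=ctrl.get_obs(); print(o["ee_pos"],o["force"]); go(.5305,.3087,.1725,.14)
p,d=ctrl.camera("wrist"); S=cloud("wrist",d).reshape(-1,3); L=(S-o["ee_pos"])@rot(o["eef_rot"])
q=L[(np.hypot(L[:,0],L[:,1])<.03)&(L[:,2]>.025)&(L[:,2]<.145)]
for a in np.arange(.02,.145,.02):
    g=q[(q[:,2]>=a)&(q[:,2]<a+.02)]
    if len(g): print(a.round(2),len(g),np.median(g,0).round(4),((g.min(0)+g.max(0))/2).round(4))
p,d=ctrl.camera("side"); C=cloud("side",d); r=ctrl.cut_out("side","gauge")
c=p[320:430,170:320]; save("s8",cv2.resize(c,(750,550),interpolation=cv2.INTER_CUBIC))
```

```text
[0.46131443 0.29945941 0.17319552] [ 0.244029    0.05525523 -1.40884104]
row [1.396, 0.008, 0.014] [-0.0, -0.0, -0.001]
0.02 58 [ 0.0054 -0.0005  0.0358] [ 0.0043 -0.0005  0.0349]
0.04 128 [ 0.0054 -0.0002  0.0507] [ 0.0035 -0.0005  0.0501]
0.06 100 [ 0.0056 -0.0001  0.0697] [ 0.0042 -0.0002  0.0701]
0.08 65 [ 0.0055 -0.0001  0.0884] [ 0.0044 -0.0005  0.0899]
0.1 158 [ 0.0056 -0.001   0.1155] [ 1.9e-03 -1.0e-04  1.1e-01]
0.12 364 [ 0.009  -0.0032  0.1229] [ 0.0014 -0.0005  0.125 ]
```

View pics/s8.png

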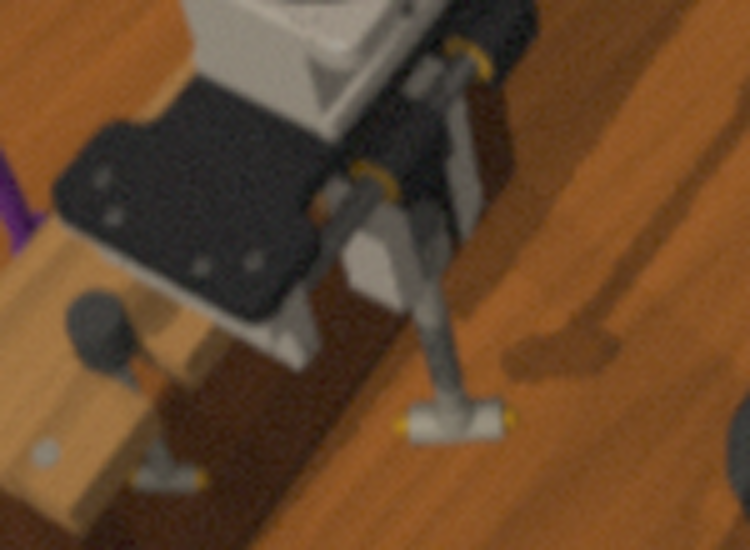

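The gauge hangs in front of the rack with both brass tips out at (400,425) and (512,418), and the small gauge is untouched. Now it slides into the notch.

Call:
move_arm([
  [-1,0.2,0.01,0,0,0,0],
  [-1,0.45,0.01,0,0,0,0],
  [-1,0.65,0.01,0,0,0,0],
  [-1,0.8,0.01,0,0,0,0],
  [-1,0.95,0.01,0,0,0,0],
  [-1,1.1,0.01,0,0,0,0],
  [-1,1.25,0.01,0,0,0,0],
  [-1,1.4,0.01,0,0,0,0],
  [-1,1.4,0.01,0,0,0,0],
])

```text
time_s: 19.65
ee_pos: [0.531, 0.3092, 0.1726]
eef_rot: [3.142, 0.0, 0.14]
force: [-0.9, -0.3, -1.5]
grip_width: 0.0193
grip_force: 30.0
```

Call:
move_arm([
  [-1,0,0,0.03,0,0,0],
  [-1,0,0,0.06,0,0,0],
  [-1,0,0,0.06,0,0,0],
])

```text
time_s: 19.95
ee_pos: [0.5301, 0.3092, 0.1695]
eef_rot: [3.141, 0.0, 0.14]
force: [0.3, -0.4, -0.8]
grip_width: 0.019
grip_force: 30.0
```

Call:
move_arm([
  [-1,0,0,0.02,0,0,0],
  [-1,0,0,0.04,0,0,0],
  [-1,0,0,0.04,0,0,0],
])

```text
time_s: 20.25
ee_pos: [0.5302, 0.3092, 0.1676]
eef_rot: [3.142, 0.0, 0.14]
force: [-0.1, 0.0, -2.3]
grip_width: 0.0195
grip_force: 30.0
```

Call:
move_arm([
  [-1,0,0,0.015,0,0,0],
  [-1,0,0,0.03,0,0,0],
  [-1,0,0,0.03,0,0,0],
])

```text
time_s: 20.55
ee_pos: [0.5305, 0.3092, 0.1673]
eef_rot: [-3.141, -0.001, 0.14]
force: [-3.5, -1.9, 6.7]
grip_width: 0.0193
grip_force: 30.0
```

Seated on the board. I release gently and rise.

Call:
move_arm([
  [-1,0,0,-0.016,0,0,0],
  [-0.5,0,0,-0.016,0,0,0],
  [0,0,0,-0.016,0,0,0],
  [0,0,0,-0.016,0,0,0],
  [0,0,0,-0.016,0,0,0],
  [0,0,0,-0.4,0,0,0],
  [0,0,0,-1.0,0,0,0],
  [0,0,0,-1.7,0,0,0],
  [0,0,0,-1.7,0,0,0],
  [0,0,0,-1.7,0,0,0],
])

```text
time_s: 21.55
ee_pos: [0.5304, 0.3092, 0.2515]
eef_rot: [-3.141, -0.001, 0.14]
force: [-1.1, -0.2, -0.1]
grip_width: 0.0469
grip_force: 0.0
```

Run:
```python
from h import *
o=ctrl.get_obs(); print(o["ee_pos"],o["grip_width"],o["force"])
KT=Twc("wrist"); p,d=ctrl.camera("wrist"); S=cloud("wrist",d).reshape(-1,3)
q=S[(S[:,2]>.168)&(S[:,2]<.19)&(abs(S[:,1]-.31)<.03)&(abs(S[:,0]-.53)<.03)]
print(len(q),(q.min(0)+q.max(0))/2,np.ptp(q,0),np.median(q,0))
ps,d=ctrl.camera("side"); s=cv2.resize(ps[310:430,150:310],(480,360),interpolation=cv2.INTER_CUBIC)
w=cv2.resize(p[150:300,220:420],(320,240)); im=np.zeros((360,800,3),np.uint8); im[:,:480]=s; im[:240,480:]=w; save("f9",im)
```

```text
[0.5304303  0.30921711 0.25146125] 0.04689008545824458 [-1.08569323 -0.16045588 -0.08284914]
557 [0.53081104 0.3091231  0.17265658] [0.02045992 0.0199203  0.00917778] [0.53170455 0.30934421 0.17495286]
```

View pics/f9.png

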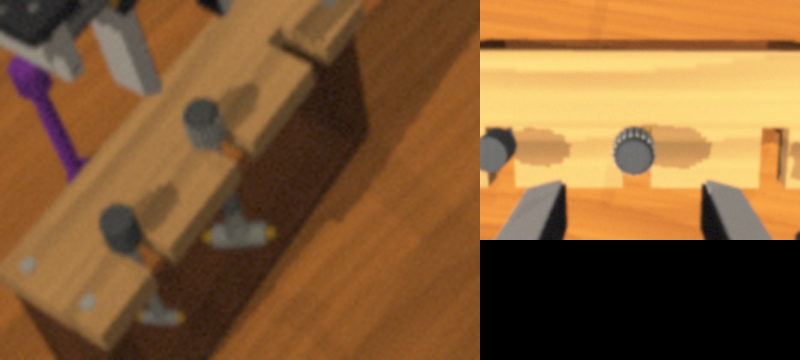

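The gauge hangs upright and released in the middle notch, with its knob at (203,123) in the side crop. Both plungers are out, and the knob sits at the same spot and height as at the start.

```bash
python3 -c "
from station import ctrl
print(ctrl.hand_in())"
```

```text
the job is handed in; nothing more can be done
None
```

The copper bore has been taken, and the gauge is back in the rack's middle notch, released, with the plungers held out at about 43.4 mm by camera (pixel-limited, true bore 44 mm); the job is handed in, but the hand-in returned no verdict.

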